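Set the eccentric stop and slide the ring up to the scriber

TASK

On the jeweller's marking-out fixture, push the black lever round with the fingertips until it lies over the red mark, so that the brass cam has its low point towards the blue carriage. Only then push the carriage forward between its rails from behind, until its nose rests against the cam, and let go with the lever still over the mark. Only push: do not lift or tip the carriage, and leave the other things on the bench where they are.

Things in the scene. Friction and masses are not known exactly. Their poses are not given: they have to be found in the camera images.
- fixture: aluminium fixture fixed to the bench. Plate 240 x 130 x 12 mm, x from -115 to +125 mm; origin on the bench under it. +x = FORWARD for the carriage, +y = from the cam to the red mark, z up. Two dark steel rails, 47 mm apart inside, top 26 mm above the bench, x = -105 to +15 mm, guide the carriage. Scriber post 18 mm thick, top 72 mm above the bench, at x = 12, y = -50 mm.
- cam_axis (a point): vertical turning axis of the cam at the plate's top, 12 mm above the bench; x = 60, y = 0 mm in the fixture's frame. The cam is a brass disc 60 mm across, 14 to 32 mm above the bench, set 12 mm off the axis: its edge is 18 mm (low point) to 42 mm (high point) from the axis. Steel hub 26 mm across, top 56 mm above the bench.
- cam (a joint): cam angle, rad, growing anticlockwise from above. At 0 the low point faces the carriage and the lever points along the fixture's +y, over the red mark; the lever's direction is that +y turned by this angle. Starts between -2.1 and -1.3; can turn from -2.6 to 0.7, with no stop at 0. Stays where left; friction 0.3 N m (about 4.5 N at 70 mm out).
- lever_end (a point): the outer end of the black cam lever, 48 mm above the bench. The lever is a straight bar from the axis out to 95 mm, 14 mm wide, from 37 to 59 mm above the bench (it clears the brass disc by 5 mm and the plate by 25 mm).
- index_mark (a point): outer part of the red stripe on the plate's side ear, flat, at the plate's top; the stripe, 12 mm wide, runs radially 65 to 135 mm from the cam axis.
- carriage: blue slide, loose between the rails on the plate, about 0.4 kg. Origin: centre of its underside; +x forward, to the cam. Block 80 (x) x 44 x 20 mm; at its rear an upright push plate, full width, top 64 mm above the bench. White collet with brass ring on top, up to 70 mm above the bench. Starts 30 to 55 mm behind home; takes 2 to 6 N to slide.
- carriage_nose (a point): middle of the carriage's flat front face, 22 mm above the bench. Home: against the cam's low point, at x = 42 mm in the fixture's frame.
- carriage_rear (a point): middle of the flat rear face of the push plate, 38 mm above the bench, the place to push; 80 mm behind the nose.
- pliers: flat pliers lying down, orange handles, 140 mm long, 12 mm high (bystander, not to be disturbed)
- graver: wooden-handled graver (like a screwdriver) lying down, 130 mm long (bystander, not to be disturbed)
- ring_blank: loose brass ring blank, 23 mm across, 7 mm high (bystander, not to be disturbed)
- jar: amber jar with a white cap, 42 mm across, 50 mm high (bystander, not to be disturbed)
- mallet: mallet with a blue head, 240 mm long, lying at the far edge (bystander, not to be disturbed)
- tin: open steel tin, 72 mm across, 100 mm high (bystander, not to be disturbed)
- firebrick: pale soldering brick, 110 x 75 x 25 mm (bystander, not to be disturbed)
Mind the look-alikes: they are no part of the job. Of the things like the carriage, leave any that is brown or green; of the rest the larger one is meant.

How it is judged:
On the way, in this order (a step that is already met when the one before it is completed fails the run):
1. the cam is turned to its low point (lever over the red mark within 0.25 rad) and stands still, with the carriage still back where it was (value of joint cam between -0.25 and 0.25 rad and velocity of joint cam between -0.1 and 0.1 rad/s and distance of carriage_nose from where it was at the start of the episode below 0.008 m), for 0.2 s.
2. the carriage is pushed forward until its nose is against the cam's low point (value of joint cam between -0.25 and 0.25 rad and x of carriage_nose in the frame of fixture above 0.0395 m and z of carriage_nose in the frame of fixture below 0.025 m), for 0.2 s.
At the end, for the whole second after the job is handed in: the lever lies over the red mark within 0.25 rad, the carriage sits flat between the rails with its nose against the cam within 2.5 mm of home (42 mm in the fixture's frame), at rest and released (all of step 2 and linear speed of carriage below 0.01 m/s and angle between carriage's own z axis and vertical below 0.06 rad); the robot touches nothing.
It fails at once if the carriage is pushed forward more than 8 mm while the cam is more than 0.35 rad from its low point (distance of carriage_nose from where it was at the start of the episode above 0.008 m and not (value of joint cam between -0.35 and 0.35 rad)).
It fails at once if the carriage is lifted more than 6 mm or tipped (z of carriage in the frame of fixture above 0.018 m or angle between carriage's own z axis and vertical above 0.15 rad).
It fails at once if a bystander (pliers, graver, ring blank, jar, mallet, tin or brick) is moved more than 20 mm (distance of any of pliers, graver, ring_blank, jar, mallet, tin, firebrick from where it was at the start of the episode above 0.02 m).
It fails at once if a bystander is tipped (angle between any of jar, tin, ring_blank's own z axis and vertical above 0.5 rad).
It also fails if it takes over 48 s, if anything falls off the work surface, if the arm or the gripper's body presses on something with over 40 N, if the wrist force passes 120 N, or if a joint passes its speed limit or range.

ROBOT

A 7-joint arm with a two-finger parallel gripper is mounted at the origin on the work surface. World frame = base frame: x ahead of the robot, y to its left, z up, the work surface at z = 0. Lengths are in m, angles in rad, forces in N, time in s.
With the tool pointing down it reaches from about 0.425 to 0.875 m from the base axis. Payload 4.7 kg.
Tool frame: the origin (TCP) lies on the centre line of the jaws, within the pads' length; the fingertips stand 14 mm ahead of it and the grasp point (between the pads) lies 5 mm behind it; z points along the fingers, y is the direction in which the jaws open and shut (so a half turn about z gives the same grasp; the last joint's range is limited). The gripper opens to 87 mm and grips with 3 to 60 N. Pads are 19 mm wide; open, the fingers measure 117 mm over their backs; the gripper's body (75 mm by 190 mm) begins 51 mm behind the grasp point.
Start: joints at [1.261, 0.321, -0.07, 1.45, 0.023, 1.371, -0.057], TCP at [0.207, -0.616, 0.237] pointing down, gripper open.
Joint ranges: [-2.86, 2.86], [-0.3, 2.09], [-1.38, 1.24], [0.06, 2.45], [-1.56, 4.7], [0.09, 2.05], [-2.69, 2.69]. Speed limits (rad/s): [2.57, 2.57, 3.14, 3.14, 3.14, 3.14, 3.14].

INTERFACE

Orientations are given as a rotation vector (axis times angle).
In Python, from bench import ctrl, optics, models gives the robot as it stands. The module is installed in compiled form; this text tells all that it offers.
- The arm moves only by the tool arm_command, never from a script. Its argument "motion" is a list of rows, each a list of 3 entries, a list of its own where there are three numbers: the shift along the tool's x, y, z in mm, then the turn, a rotation vector about the tool's x, y, z in degrees, then the closure, from 0 (fully open) to 1 (shut). In form: [[[x, y, z], [ax, ay, az], claw], ...]. A call has 1 to 8 rows; each row shifts and turns the commanded pose from where the row before left it, along the tool's axes as they then stand; what a row does not reach is not made up. A row lasts 1/12 s, in which the tool goes at most 41.7 mm and 7.16 degrees, less where a joint would pass 70% of its speed; a pose out of reach is approached as far as the arm can. A call with a gripper value outside its range is refused whole. The fingers move at their own pace and stop on an object; "force" is the grip in N (left out, the last holds). Time passes only in rows, so rows that do not move let the fingers close. It gives the time, the measured TCP pose, the force and the opening at its end, in the units of the state.
- ctrl.get_state(): the state, without advancing time (a new reading comes with each control period).
- optics.get_image(name): name is "scene" or "top" or "wrist"; returns (picture, depth): 420x560x3 uint8, blue, green, red; 420x560 float32, m along the optical axis (not along the pixel's ray), 0 where there is no reading.
- optics.camera_model(name): a dict with "fovy" (degrees; the focal length in pixels is half the picture's height over the tangent of half this angle, whatever the lens; pixels are square), "cx", "cy" (the principal point, pixels), "distortion" ([k1, k2, p1, p2, k3] as OpenCV has them; the pictures are not rectified), "rvec" (rotation vector, rad) and "tvec" (3), from world to camera coordinates, as OpenCV has them; the wrist camera has in their place "mount" (4x4, takes a point from camera to tool coordinates, whose origin is the TCP and whose axes are the flange's). Camera axes: x right, y down, z forward; pixel columns grow to the right and rows downward; lengths in m; the calibration is good to about 2 mm. A picture is of the moment at which its call begins: read the wrist's pose just before it. camera_model takes no time and is no camera call.
- ctrl.close_job(): hands the job in, once; it reports no verdict.
Trained networks look in the newest picture that a camera, given by its name, has taken for a name from the list of things; names that differ only in an ending like _2 or _b are one class to them, and where a whole thing is asked for, a point or a joint stands for the part that bears it (a point fixed in the world has none). Each returns a list of dicts, best first, with "conf" (0 to 1); they miss things now and then, are a little off and sometimes report something else, mostly with a low value. They report only what shows in the picture. A call takes as long as a camera call. They do not tell look-alikes from the thing itself.
- models.search_frame(camera, target): "location" ([x, y, z] in m, in the coordinates of the camera as it stood for that picture, good to about 4 mm: the middle of the surface that is visible of it).
- models.silhouettes(camera, target): "pixels" (420x560 bool, what is visible of it).
The state is a dict: "time": time; "joint_positions": joint angles; "qd": joint speeds; "joint_torque": joint torques, N m; "position": TCP position; "tool_rot": TCP orientation; "ft_force": force on the tool from outside, world axes, zero at the start; "torque": the same for the moment, N m; "grip_width": opening from 0.0 (shut) to 1.0 (fully open).
Only numpy, scipy, OpenCV 4.12 (cv2) and the standard library are available. Lean on these libraries where they do the work, as an engineer would, in place of code of your own. Each camera call takes 0.05 s, during which the arm holds its last target.

## Working session

There is one attempt and no reset: what is moved stays moved. The work goes in short steps, Python scripts to look and compute and a tool call to move; the robot and the scene stay as the last step left them, time stands still between calls to the robot, and variables do not carry over. Pictures are saved under pics/ and viewed, and the job is handed in when it is done.

Besides the shell and the picture viewer there is one more tool, called after "Emit:" as name(argument=value, ...) on one line, values as JSON. arm_command: Moves the arm, as the interface text tells. Its arguments: {"type":"object","properties":{"motion":{"type":"array","items":{"type":"array"}},"force":{"type":"number"}},"required":["motion"]}

```bash
mkdir -p pics
python3 - <<'E'
from bench import ctrl, optics, models
import cv2
s=ctrl.get_state(); print(s)
for n in ["scene","top"]:
    im,d=optics.get_image(n); cv2.imwrite(f"pics/{n}0.png",im)
    print(n,optics.camera_model(n))
print(optics.camera_model("wrist"))
E
```

```text
{'time': 0.0, 'joint_positions': array([ 1.26110161,  0.32181295, -0.07006558,  1.45171437,  0.02260552,
        1.37077556, -0.05688534]), 'qd': array([-0.00103189,  0.00124435, -0.00018764, -0.00029067, -0.00059127,
       -0.00129074,  0.00062901]), 'joint_torque': array([-3.89510287e-04, -4.91285419e+01, -4.03964818e-01, -3.12524843e+01,
       -6.36920985e-02,  4.38659429e-02,  2.01339521e-04]), 'position': array([ 0.20657759, -0.6157326 ,  0.2354481 ]), 'tool_rot': array([-3.09865044e+00, -5.06138949e-01,  6.57849812e-04]), 'ft_force': array([ 0.19670775,  0.00402829, -0.56935116]), 'torque': array([ 0.0540061 ,  0.04349444, -0.04206816]), 'grip_width': 0.9999636905689478}
scene {'fovy': 51.1305438492878, 'cx': 275.793029775712, 'cy': 208.58050021638496, 'distortion': array([-0.03858947,  0.        ,  0.        ,  0.        ,  0.        ]), 'rvec': array([ 1.95547268,  1.74160726, -0.57419629]), 'tvec': array([-0.06803237, -0.42114867,  1.71849127])}
top {'fovy': 49.576730223466676, 'cx': 277.0625318561176, 'cy': 214.37740386564505, 'distortion': array([0.02263193, 0.        , 0.        , 0.        , 0.        ]), 'rvec': array([ 2.12422272, -2.10358483,  0.1981481 ]), 'tvec': array([0.01383648, 0.5781523 , 1.10007641])}
{'fovy': 63.98426732761598, 'cx': 276.8571372156984, 'cy': 207.14598042978204, 'distortion': array([-0.0835161,  0.       ,  0.       ,  0.       ,  0.       ]), 'mount': array([[-2.06421523e-04, -9.61754668e-01, -2.73912243e-01,
         7.45018071e-02],
       [ 9.99999936e-01, -2.78509649e-04,  2.24292438e-04,
         6.74231138e-04],
       [-2.92001502e-04, -2.73912179e-01,  9.61754664e-01,
        -1.48255733e-01],
       [ 0.00000000e+00,  0.00000000e+00,  0.00000000e+00,
         1.00000000e+00]])}
```

View pics/scene0.png

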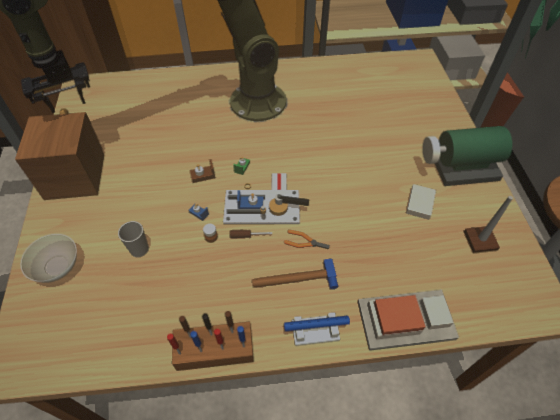

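View pics/top0.png

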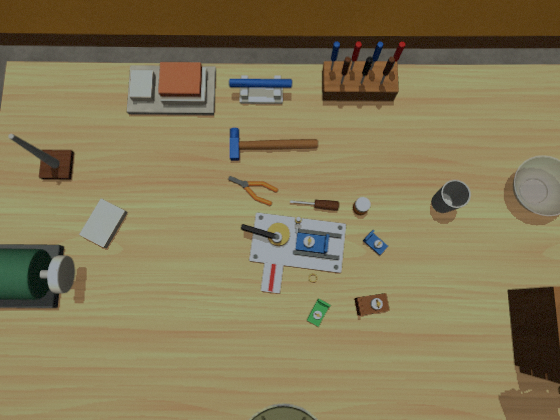

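```bash
cat > h.py <<'E'
import numpy as np, cv2
from bench import ctrl, optics, models
from scipy.spatial.transform import Rotation as R
def K(m,h=420):
    f=h/2/np.tan(np.radians(m["fovy"]/2)); return np.array([[f,0,m["cx"]],[0,f,m["cy"]],[0,0,1.]])
def c2w(name,st=None):
    m=optics.camera_model(name)
    if "mount" in m:
        st=st or ctrl.get_state()
        T=np.eye(4);T[:3,:3]=R.from_rotvec(st["tool_rot"]).as_matrix();T[:3,3]=st["position"]
        return T@np.array(m["mount"]),m
    T=np.eye(4);T[:3,:3]=R.from_rotvec(m["rvec"]).as_matrix();T[:3,3]=m["tvec"]
    return np.linalg.inv(T),m
def ray(T,m,uv):
    uv=np.array(uv,float).reshape(-1,1,2)
    n=cv2.undistortPoints(uv,K(m),np.array(m["distortion"])).reshape(-1,2)
    return np.c_[n,np.ones(len(n))]@T[:3,:3].T, T[:3,3]
def atz(T,m,uv,z):
    d,o=ray(T,m,uv); return o+d*((z-o[2])/d[:,2])[:,None]
def proj(T,m,P):
    Ti=np.linalg.inv(T); return cv2.projectPoints(np.array(P,float).reshape(-1,1,3),cv2.Rodrigues(Ti[:3,:3])[0],Ti[:3,3],K(m),np.array(m["distortion"]))[0].reshape(-1,2)
E
python3 - <<'E'
from h import *
im,d=optics.get_image("top"); T,m=c2w("top")
np.savez("top0.npz",im=im,d=d)
cv2.imwrite("pics/topz.png",cv2.resize(im[170:330,220:400],None,fx=4.4,fy=3.7*4.4/4.4*1.0,interpolation=cv2.INTER_CUBIC)[:600])
for t in ["fixture","carriage","lever_end","cam","pliers","graver","ring_blank","jar","mallet","tin","firebrick"]:
    for r in models.search_frame("top",t)[:4]:
        p=T@np.r_[r["location"],1]; print(t,round(r["conf"],2),p[:3].round(3))
E
```

```text
fixture 0.92 [ 0.502 -0.001  0.008]
carriage 0.85 [ 0.354 -0.217  0.02 ]
carriage 0.73 [ 0.51  -0.231  0.015]
carriage 0.59 [ 0.335 -0.086  0.016]
carriage 0.58 [ 0.513 -0.075  0.03 ]
lever_end 0.83 [0.532 0.022 0.031]
cam 0.85 [0.529 0.024 0.032]
pliers 0.55 [0.662 0.079 0.007]
pliers 0.45 [0.526 0.026 0.033]
graver 0.73 [ 0.617 -0.1    0.019]
graver 0.26 [0.501 0.001 0.01 ]
jar 0.74 [ 0.502 -0.004  0.011]
jar 0.61 [ 0.513 -0.072  0.03 ]
jar 0.56 [ 0.606 -0.197  0.049]
mallet 0.86 [0.779 0.059 0.024]
tin 0.97 [ 0.627 -0.431  0.065]
firebrick 0.79 [0.556 0.472 0.025]
firebrick 0.42 [ 0.5   -0.004  0.009]
```

View pics/topz.png

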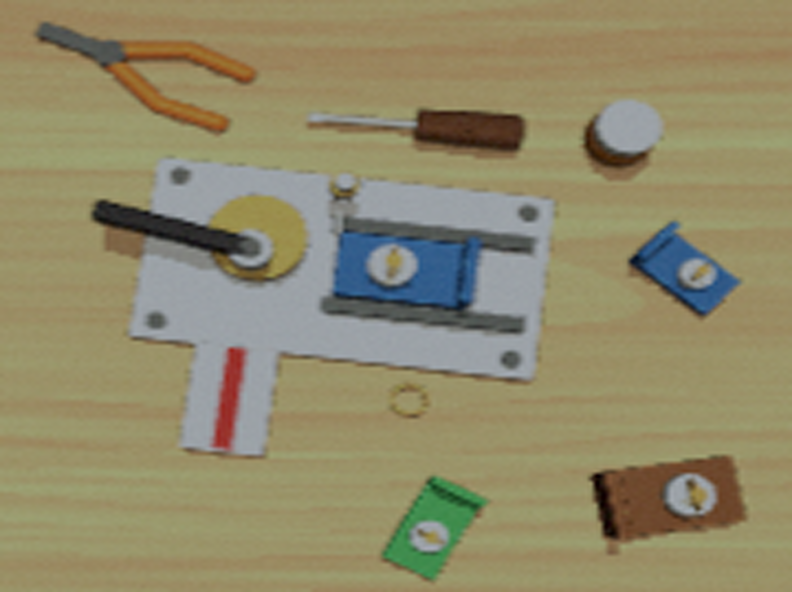

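Run:
```python
from h import *
from scipy.optimize import least_squares
T,m=c2w("top")
c=np.array([(160,157),(553,200),(535,380),(133,337)])/[4.4,3.7]+[220,170]
# fixture corners: top-left in image = fixture (+x, -y)
F=np.array([(125,-65),(-115,-65),(-115,65),(125,65)])/1e3
P=atz(T,m,c-0.4,0.012)[:,:2]; print(P)
def w(p,Q): 
    cs,sn=np.cos(p[2]),np.sin(p[2]); return Q@np.array([[cs,sn],[-sn,cs]])+p[:2]
s=least_squares(lambda p:(w(p,F)-P).ravel(),[.5,0,1.57]); print(s.x,s.fun*1e3)
px=s.x
for n,uv,z in [("hub",(255,247),.056),("lever_end",(97,210),.059),("lev_mid",(170,228),.059),("mark0",(237,350),.012),("mark1",(224,448),.012),("rear top",(470,272),.064),("nose mid",(337,262),.032),("post",(345,183),.072)]:
    q=atz(T,m,np.array(uv)/[4.4,3.7]+[220,170]-0.4,z)[0,:2]
    cs,sn=np.cos(px[2]),np.sin(px[2]); f=np.array([[cs,sn],[-sn,cs]])@(q-px[:2])
    print(n,q.round(4),"fix",(f*1e3).round(1))
```

```text
[[ 0.59278113  0.075921  ]
 [ 0.56366799 -0.15973045]
 [ 0.43633923 -0.14678818]
 [ 0.46387687  0.08929606]]
[ 0.51358949 -0.04029201  1.4551756 ] [-0.20520607  0.45379883  1.22074222 -2.29235998 -0.58254379 -0.2374038
 -0.43299235  2.07596495]
hub [0.5217 0.0177] fix [58.5 -1.3]
lever_end [0.5459 0.1087] fix [151.7 -14.9]
lev_mid [0.5339 0.0665] fix [108.4  -7.8]
mark0 [0.4554 0.0279] fix [61.  65.7]
mark1 [0.3877 0.0346] fix [ 59.9 133.7]
rear top [ 0.5046 -0.1045] fix [-64.8   1.5]
nose mid [ 0.5152 -0.0301] fix [10.3 -0.4]
post [ 0.5635 -0.0333] fix [ 12.7 -48.8]
```

Emit:
arm_command(motion=[[[20,-19,0],[0,0,0],1],[[28,-27,0],[0,0,0],1],[[28,-27,0],[0,0,0],1],[[28,-27,0],[0,0,0],1],[[28,-27,0],[0,0,0],1],[[28,-27,0],[0,0,0],1],[[28,-27,0],[0,0,0],1],[[28,-27,0],[0,0,0],1]], force=20)

```text
time: 1.37
position: [0.346, -0.3486, 0.2369]
tool_rot: [3.1, 0.506, 0.0]
ft_force: [1.0, 0.3, -0.2]
grip_width: 0.482
```

Emit:
arm_command(motion=[[[28,-27,0],[0,0,0],1],[[28,-27,0],[0,0,0],1],[[28,-27,0],[0,0,0],1],[[28,-27,0],[0,0,0],1],[[28,-27,0],[0,0,0],1],[[28,-27,0],[0,0,0],1],[[28,-27,0],[0,0,0],1],[[28,-27,0],[0,0,0],1]])

```text
time: 2.03
position: [0.4896, -0.0725, 0.237]
tool_rot: [3.099, 0.506, 0.001]
ft_force: [-0.1, -0.2, 0.9]
grip_width: 0.011
```

Run:
```python
from h import *
st=ctrl.get_state(); print(st["position"],st["tool_rot"],st["time"])
im,d=optics.get_image("wrist"); np.savez("w1.npz",im=im,d=d,p=st["position"],r=st["tool_rot"])
cv2.imwrite("pics/w1.png",im)
```

```text
[ 0.48959488 -0.07250216  0.23703872] [3.09946281e+00 5.05968021e-01 1.39384781e-03] 2.0333
```

View pics/w1.png

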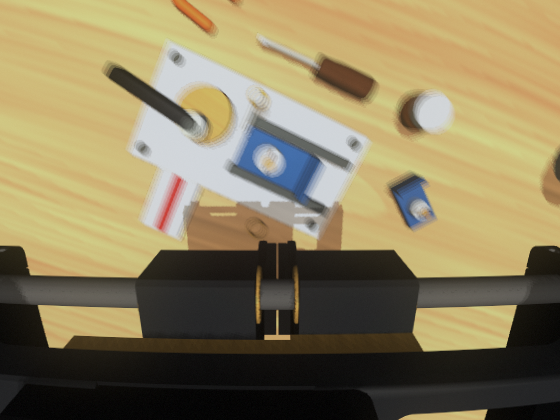

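Emit:
arm_command(motion=[[[0,0,0],[0,0,0],1],[[0,0,0],[0,0,0],1],[[0,0,0],[0,0,0],1],[[0,0,0],[0,0,0],1]])

```text
time: 2.42
position: [0.4885, -0.076, 0.2364]
tool_rot: [3.101, 0.502, -0.001]
ft_force: [0.2, 0.0, -0.0]
grip_width: 0.009
```

Run:
```python
from h import *
st=ctrl.get_state(); print(st["position"],st["tool_rot"],st["time"])
im,d=optics.get_image("wrist"); np.savez("w2.npz",im=im,d=d,p=st["position"],r=st["tool_rot"])
T,m=c2w("wrist",st)
p=[ 0.51358949,-0.04029201,1.4551756 ]
def W(x,y,z):
    c,s=np.cos(p[2]),np.sin(p[2]); return [p[0]+(c*x-s*y)/1e3,p[1]+(s*x+c*y)/1e3,z/1e3]
big=cv2.resize(im[:260],None,fx=1.42,fy=1.42)
def line(P,col):
    q=proj(T,m,[W(*a) for a in P])*1.42
    cv2.polylines(big,[np.int32(q*8)],False,col,1,cv2.LINE_AA,3)
line([(125,-65,12),(-115,-65,12),(-115,65,12),(125,65,12),(125,-65,12)],(0,255,0))
line([(60,65,12),(60,135,12)],(0,255,0))
a=-1.725; u=np.array([-np.sin(a),np.cos(a)]);n=np.array([u[1],-u[0]])
e=lambda r,s:(*(np.array([60,0])+r*u+s*n),59)
line([e(0,-7),e(95,-7),e(95,7),e(0,7)],(255,0,255))
line([(10,-22,32),(10,22,32)],(0,255,255)); line([(-70,-22,64),(-70,22,64)],(0,255,255))
cv2.imwrite("pics/w2.png",big)
```

```text
[ 0.48849098 -0.07596956  0.23644665] [ 3.10073646e+00  5.01878478e-01 -7.08598164e-04] 2.4167
```

View pics/w2.png

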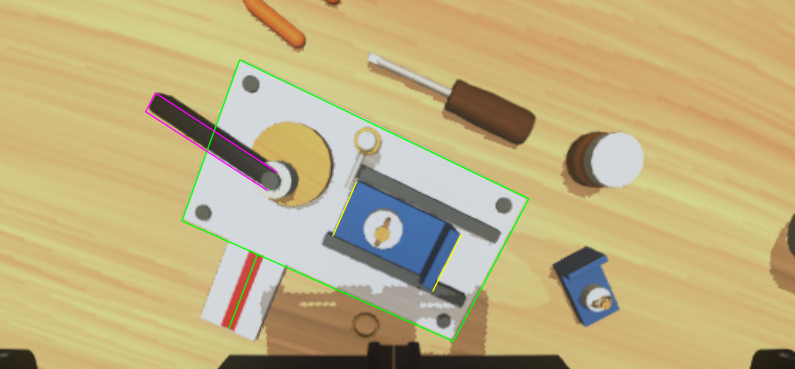

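Emit:
arm_command(motion=[[[20,-20,0],[0,0,0],1],[[27,-27,0],[0,0,0],1],[[27,-26,0],[0,0,0],1],[[25,-25,0],[0,0,0],1],[[24,-24,0],[0,0,0],1],[[0,0,0],[0,0,6],1],[[0,0,0],[0,0,7],1],[[0,0,0],[0,0,7],1]])

```text
time: 3.13
position: [0.5669, 0.0801, 0.2361]
tool_rot: [3.141, -0.05, -0.001]
ft_force: [-0.1, 0.8, 0.1]
grip_width: 0.004
```

Emit:
arm_command(motion=[[[0,0,20],[0,0,7],1],[[0,0,30],[0,0,7],1],[[0,0,30],[0,0,0],1],[[0,0,0],[0,0,0],1],[[0,0,0],[0,0,0],1],[[0,0,0],[0,0,0],1]])

```text
time: 3.63
position: [0.5677, 0.0801, 0.158]
tool_rot: [-3.113, 0.423, -0.003]
ft_force: [-0.2, 0.1, 1.1]
grip_width: 0.007
```

Emit:
arm_command(motion=[[[0,0,28],[0,0,0],1],[[0,0,35],[0,0,0],1],[[0,0,27],[0,0,0],1],[[0,0,12],[0,0,0],1],[[0,0,0],[0,0,0],1],[[0,0,0],[0,0,0],1]])

```text
time: 4.13
position: [0.5681, 0.0807, 0.0561]
tool_rot: [-3.112, 0.422, -0.003]
ft_force: [-0.0, 0.0, 0.4]
grip_width: 0.009
```

Run:
```python
from h import *
im,d=optics.get_image("scene"); 
cv2.imwrite("pics/s1.png",cv2.resize(im[150:260,200:340],None,fx=5,fy=5,interpolation=cv2.INTER_CUBIC))
```

```text
(no output)
```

View pics/s1.png

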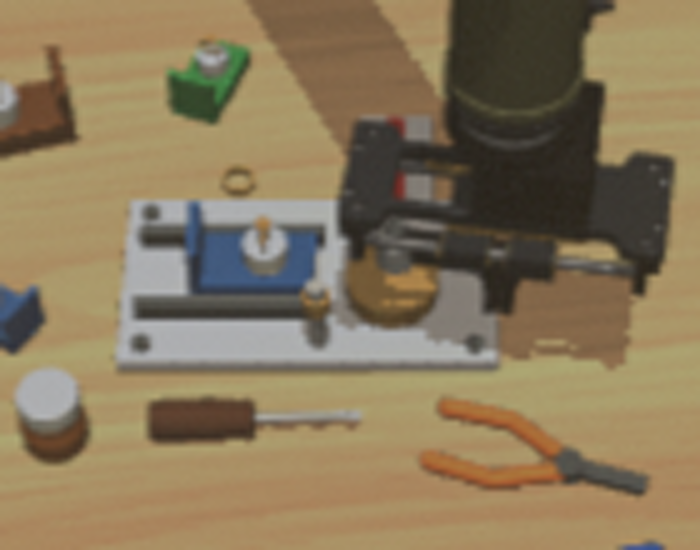

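Emit:
arm_command(motion=[[[-4,0,0],[0,0,0],1],[[-5,0,0],[0,0,0],1],[[-4,0,0],[0,0,0],1],[[-5.1,-1,0],[0,0,-4],1],[[-5.1,-1,0],[0,0,-4],1],[[-5.1,-1,0],[0,0,-4],1],[[-5.1,-1,0],[0,0,-4],1],[[-5.1,-1,0],[0,0,-4],1]])

```text
time: 4.85
position: [0.5324, 0.0924, 0.0564]
tool_rot: [3.139, 0.13, 0.011]
ft_force: [5.2, -0.7, 0.6]
grip_width: 0.004
```

Emit:
arm_command(motion=[[[-5.1,-1,0],[0,0,-4],1],[[-5.1,-1,0],[0,0,-4],1],[[-5.1,-1,0],[0,0,-4],1],[[-5.1,-1,0],[0,0,-4],1],[[-5.1,-1,0],[0,0,-4],1],[[-5.1,-1,0],[0,0,-4],1],[[-5.1,-1,0],[0,0,-4],1],[[-5.1,-1,0],[0,0,-4],1]])

```text
time: 5.52
position: [0.4919, 0.0872, 0.0563]
tool_rot: [2.979, 0.99, 0.012]
ft_force: [5.2, 0.7, 0.6]
grip_width: 0.007
```

```bash
cat > st.py <<'E'
from h import *
p=[ 0.51358949,-0.04029201,1.4551756 ]
s=ctrl.get_state(); M=R.from_rotvec(s["tool_rot"]).as_matrix(); n=M[:,0];u=-M[:,1]
ax=np.array([p[0]+.06*np.cos(p[2]),p[1]+.06*np.sin(p[2]),0]); r=s["position"]-ax
yaw=np.degrees(np.arctan2(n[1],n[0]))
print("t",s["time"],"yaw",yaw,"to go",np.degrees(p[2])-yaw,"n,u",(r@n*1e3).round(1),(r@u*1e3).round(1),"z",s["position"][2],"F",s["ft_force"].round(1),"q",s["joint_positions"].round(2))
c,sn=np.cos(p[2]),np.sin(p[2]); d=s["position"]-[p[0],p[1],0]; print("fix",[round(1e3*(c*d[0]+sn*d[1]),1),round(1e3*(c*d[1]-sn*d[0]),1)])
E
python3 st.py
python3 - <<'E'
from h import *
im,d=optics.get_image("scene"); 
cv2.imwrite("pics/s2.png",cv2.resize(im[150:260,200:340],None,fx=5,fy=5,interpolation=cv2.INTER_CUBIC))
im,d=optics.get_image("top"); 
cv2.imwrite("pics/t2.png",cv2.resize(im[180:320,220:390],None,fx=4,fy=4,interpolation=cv2.INTER_CUBIC))
E
```

```text
t 5.5167 yaw 36.776550607434686 to go 46.5988697229826 n,u 18.1 71.2 z 0.05634869772124846 F [5.2 0.7 0.6] q [ 0.54  0.27 -0.84  2.    0.25  0.97 -1.35]
fix [np.float64(124.1), np.float64(36.2)]
```

View pics/s2.png

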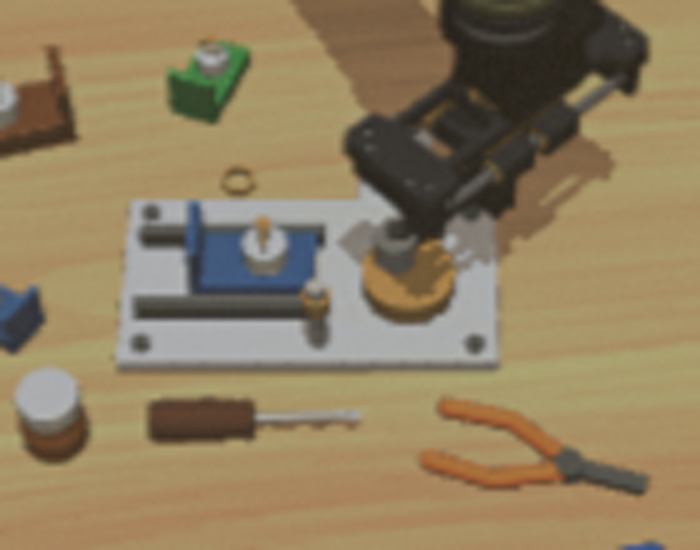

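View pics/t2.png

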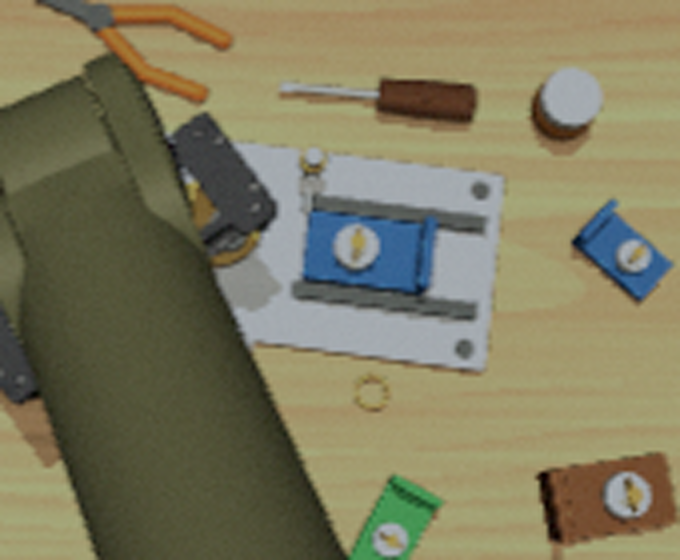

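Emit:
arm_command(motion=[[[-5.1,-1,0],[0,0,-4],1],[[-5.1,-1,0],[0,0,-4],1],[[-5.1,-1,0],[0,0,-4],1],[[-5.1,-1,0],[0,0,-4],1],[[-5.1,-1,0],[0,0,-4],1],[[-5.1,-1,0],[0,0,-4],1],[[-5.1,-1,0],[0,0,-4],1],[[0,0,0],[0,0,0],1]])

```text
time: 6.28
position: [0.4616, 0.0656, 0.0555]
tool_rot: [2.655, 1.677, 0.005]
ft_force: [2.9, 2.2, 1.9]
grip_width: 0.004
```

```bash
python3 st.py
```

```text
t 6.2833 yaw 64.57086416494515 to go 18.804556165472135 n,u 16.7 72.9 z 0.05554092626264128 F [2.9 2.2 1.9] q [ 0.69  0.21 -0.94  2.07  0.21  0.95 -0.81]
fix [np.float64(99.2), np.float64(63.8)]
```

Emit:
arm_command(motion=[[[-5.1,-1,0],[0,0,-4],1],[[-5.1,-1,0],[0,0,-4],1],[[-5.1,-1,0],[0,0,-4],1],[[-5.1,-1,0],[0,0,-4],1],[[-3.6,-1,0],[0,0,-2.8],1],[[0,0,0],[0,0,0],1],[[0,0,0],[0,0,0],1]])

```text
time: 6.87
position: [0.4486, 0.0447, 0.0549]
tool_rot: [-2.35, -2.085, -0.001]
ft_force: [2.6, 3.8, 1.3]
grip_width: 0.009
```

```bash
python3 st.py
```

```text
t 6.8667 yaw 83.17829180172536 to go 0.19712852869191977 n,u 16.7 74.4 z 0.05489391157401868 F [2.6 3.8 1.3] q [ 0.79  0.18 -0.99  2.1   0.18  0.95 -0.42]
fix [np.float64(76.9), np.float64(74.3)]
```

Emit:
arm_command(motion=[[[8,0,0],[0,0,0],1],[[10,0,0],[0,0,0],1],[[0,0,-25],[0,0,0],1],[[0,0,-35],[0,0,0],1],[[0,0,-40],[0,0,0],1],[[-10,10,-40],[0,0,0],1],[[-30,15,-20],[0,0,0],1],[[-35,15,0],[0,0,0],1]])

```text
time: 7.53
position: [0.4838, -0.0163, 0.2189]
tool_rot: [2.338, 2.086, 0.003]
ft_force: [1.9, 0.2, 0.2]
grip_width: 0.007
```

Emit:
arm_command(motion=[[[-35,15,0],[0,0,0],1],[[-38,15,0],[0,0,0],1],[[-35,4,0],[0,0,0],1],[[-30,0,0],[0,0,0],1],[[0,0,0],[0,0,0],1],[[0,0,0],[0,0,0],1],[[0,0,0],[0,0,0],1],[[0,0,0],[0,0,0],1]])

```text
time: 8.2
position: [0.499, -0.1564, 0.2136]
tool_rot: [-2.344, -2.09, 0.001]
ft_force: [0.6, 0.6, -0.3]
grip_width: 0.008
```

```bash
python3 st.py
cat > look.py <<'E'
from h import *
import sys
st=ctrl.get_state()
im,d=optics.get_image("wrist")
T,m=c2w("wrist",st)
p=[ 0.51358949,-0.04029201,1.4551756 ]
def W(x,y,z):
    c,s=np.cos(p[2]),np.sin(p[2]); return [p[0]+(c*x-s*y)/1e3,p[1]+(s*x+c*y)/1e3,z/1e3]
big=cv2.resize(im,None,fx=1.42,fy=1.42)
def line(P,col):
    q=proj(T,m,[W(*a) for a in P])*1.42
    cv2.polylines(big,[np.int32(q*8)],False,col,1,cv2.LINE_AA,3)
line([(125,-65,12),(-115,-65,12),(-115,65,12),(125,65,12),(125,-65,12)],(0,255,0))
line([(60,65,12),(60,135,12)],(0,255,0))
a=0; u=np.array([-np.sin(a),np.cos(a)]);n=np.array([u[1],-u[0]])
e=lambda r,s:(*(np.array([60,0])+r*u+s*n),59)
line([e(0,-7),e(95,-7),e(95,7),e(0,7)],(255,0,255))
x=float(sys.argv[2])
line([(x,-22,32),(x,22,32)],(0,255,255)); line([(x-80,-22,64),(x-80,22,64)],(0,255,255))
cv2.imwrite(f"pics/{sys.argv[1]}.png",big)
E
python3 look.py w3 10
```

```text
t 8.2 yaw 83.45799709758428 to go -0.08257676716699791 n,u -177.0 1.7 z 0.21355067585940246 F [ 0.6  0.6 -0.3] q [ 1.04  0.13 -0.84  1.77  0.1   1.29  0.06]
fix [np.float64(-117.0), np.float64(1.1)]
```

View pics/w3.png

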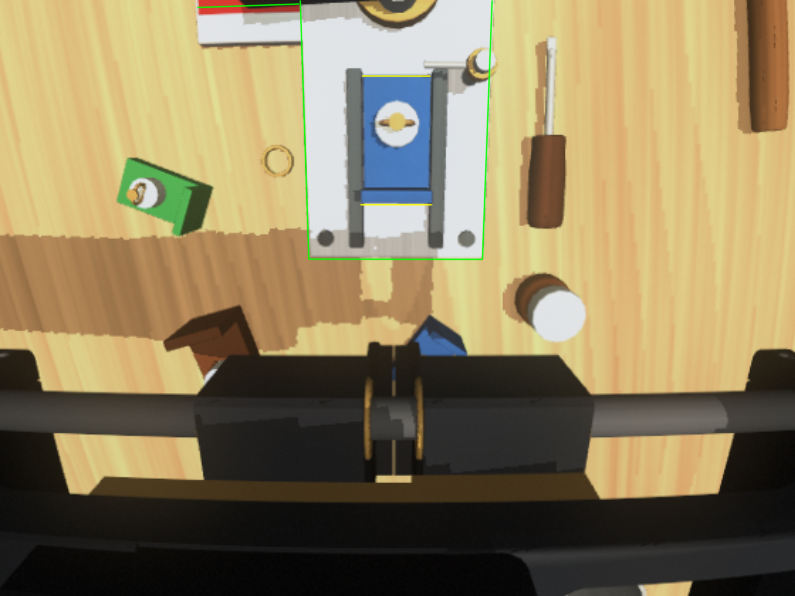

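Run:
```python
from h import *
im,d=optics.get_image("scene"); 
cv2.imwrite("pics/s3.png",cv2.resize(im[150:260,200:340],None,fx=5,fy=5,interpolation=cv2.INTER_CUBIC))
im,d=optics.get_image("top"); 
cv2.imwrite("pics/t3.png",cv2.resize(im[180:320,220:390],None,fx=4,fy=4,interpolation=cv2.INTER_CUBIC))
```

```text
(no output)
```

View pics/s3.png

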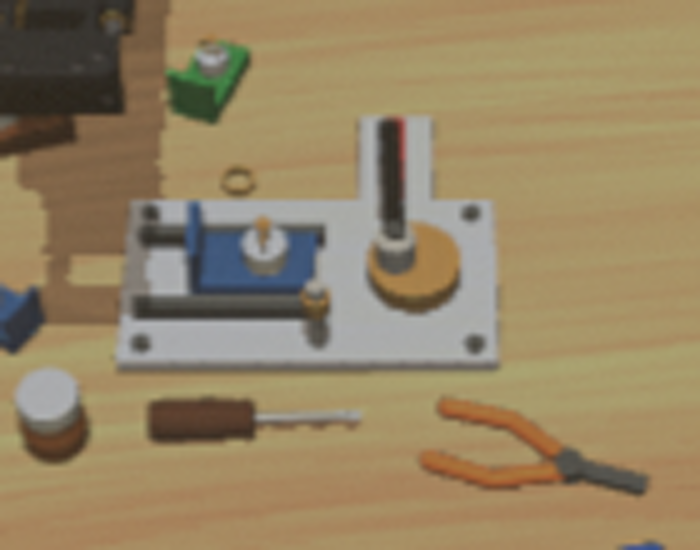

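View pics/t3.png

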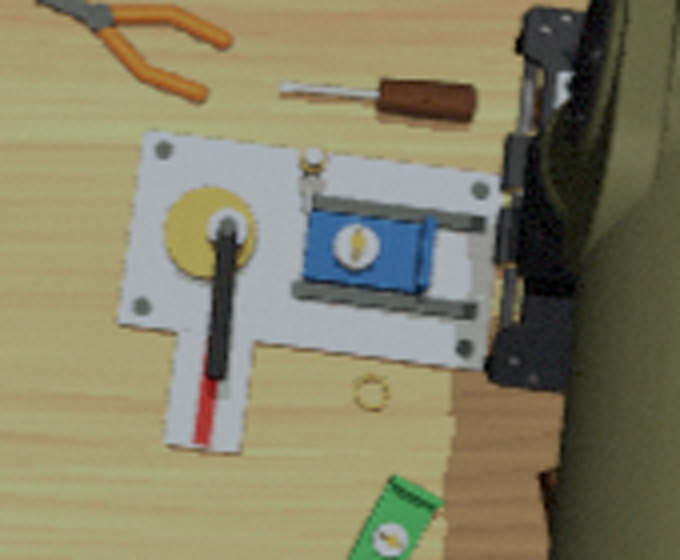

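Emit:
arm_command(motion=[[[8,0,25],[0,0,0],1],[[9,1,36],[0,0,0],1],[[0,0,38],[0,0,0],1],[[0,0,35],[0,0,0],1],[[0,0,25],[0,0,0],1],[[0,0,10],[0,0,0],1],[[0,0,0],[0,0,0],1],[[0,0,0],[0,0,0],1]])

```text
time: 9.02
position: [0.5028, -0.1412, 0.0456]
tool_rot: [2.345, 2.089, 0.001]
ft_force: [0.4, -0.5, 0.4]
grip_width: 0.005
```

```bash
python3 st.py
```

```text
t 9.0167 yaw 83.39129080510841 to go -0.0158704746911269 n,u -161.5 -0.9 z 0.045612052120236495 F [ 0.4 -0.5  0.4] q [ 0.93  0.34 -0.8   1.95  0.29  0.97 -0.12]
fix [np.float64(-101.5), np.float64(-0.9)]
```

Emit:
arm_command(motion=[[[6,0,0],[0,0,0],1],[[8,0,0],[0,0,0],1],[[5,0,0],[0,0,0],1],[[5,0,0],[0,0,0],1],[[5,0,0],[0,0,0],1],[[5,0,0],[0,0,0],1],[[5,0,0],[0,0,0],1],[[5,0,0],[0,0,0],1]])

```text
time: 9.68
position: [0.5074, -0.0981, 0.045]
tool_rot: [2.346, 2.088, -0.001]
ft_force: [-1.6, -3.8, 2.4]
grip_width: 0.009
```

Emit:
arm_command(motion=[[[3,0,0],[0,0,0],1],[[1.5,0,0],[0,0,0],1],[[0,0,0],[0,0,0],1],[[0,0,0],[0,0,0],1],[[0,0,0],[0,0,0],1]])

```text
time: 10.1
position: [0.5075, -0.0926, 0.0445]
tool_rot: [-2.345, -2.088, -0.001]
ft_force: [-0.1, -0.4, 0.6]
grip_width: 0.002
```

```bash
python3 st.py; python3 look.py w4 40
```

```text
t 10.1 yaw 83.37055120577541 to go 0.004869124641871281 n,u -112.7 0.1 z 0.04448817554257078 F [-0.1 -0.4  0.6] q [ 0.86  0.33 -0.82  1.96  0.29  0.97 -0.22]
fix [np.float64(-52.7), np.float64(0.0)]
```

View pics/w4.png

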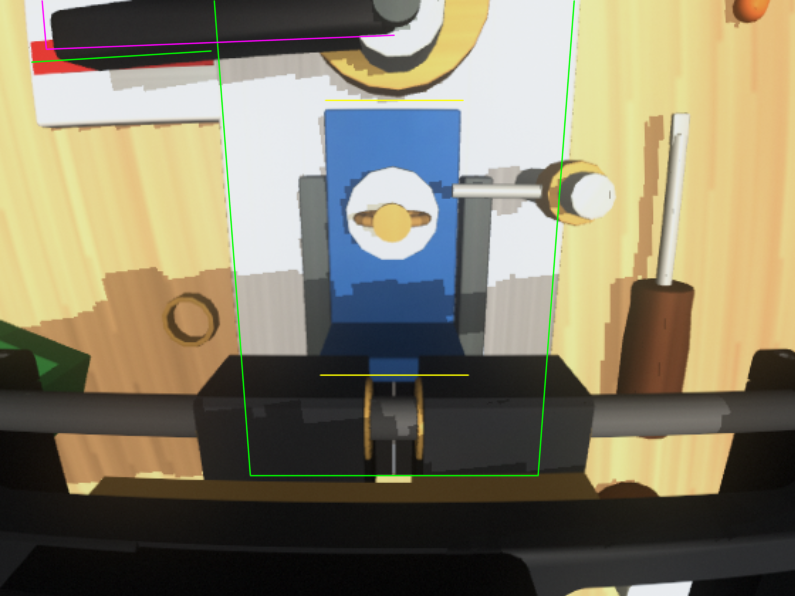

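Emit:
arm_command(motion=[[[1.5,0,0],[0,0,0],1],[[1,0,0],[0,0,0],1],[[1,0,0],[0,0,0],1],[[1,0,0],[0,0,0],1]])

```text
time: 10.48
position: [0.5079, -0.0889, 0.0445]
tool_rot: [-2.346, -2.088, 0.001]
ft_force: [-0.7, -1.6, -0.6]
grip_width: 0.002
```

```bash
python3 st.py
```

```text
t 10.4833 yaw 83.34156234686967 to go 0.0338579835476196 n,u -109.0 0.0 z 0.04453184100907705 F [-0.7 -1.6 -0.6] q [ 0.86  0.33 -0.83  1.96  0.29  0.97 -0.23]
fix [np.float64(-49.0), np.float64(0.1)]
```

Emit:
arm_command(motion=[[[1,0,0],[0,0,0],1],[[0.5,0,0],[0,0,0],1],[[0,0,0],[0,0,0],1]])

```text
time: 10.73
position: [0.5083, -0.0872, 0.0447]
tool_rot: [-2.346, -2.089, 0.0]
ft_force: [-0.6, -0.7, -0.7]
grip_width: 0.008
```

```bash
python3 st.py; python3 look.py w5 42
```

```text
t 10.7333 yaw 83.36769381744244 to go 0.007726512974841171 n,u -107.2 -0.1 z 0.04473887889699038 F [-0.6 -0.7 -0.7] q [ 0.85  0.33 -0.83  1.96  0.29  0.97 -0.23]
fix [np.float64(-47.2), np.float64(-0.1)]
```

View pics/w5.png

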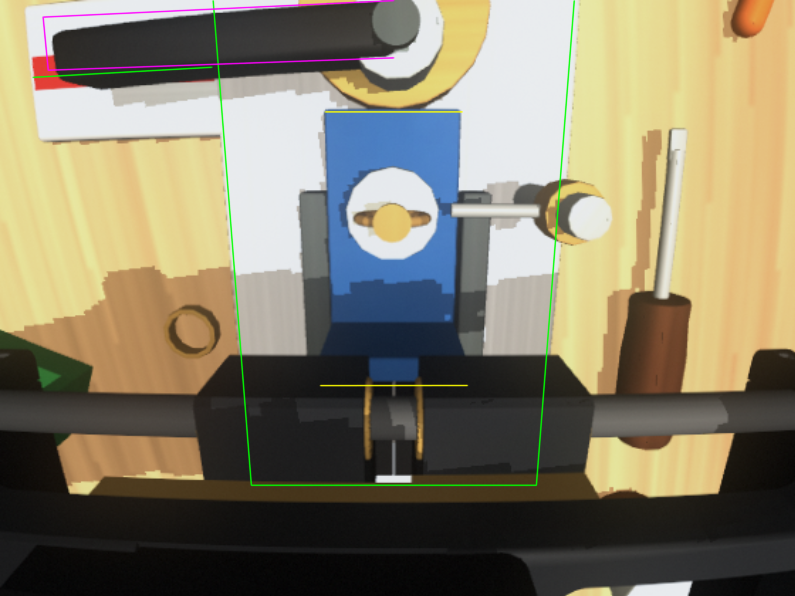

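Emit:
arm_command(motion=[[[1,0,0],[0,0,0],1],[[0.5,0,0],[0,0,0],1],[[0,0,0],[0,0,0],1]])

```text
time: 11.03
position: [0.5084, -0.0871, 0.0448]
tool_rot: [2.346, 2.088, -0.002]
ft_force: [-0.6, -4.7, -0.2]
grip_width: 0.008
```

```bash
python3 st.py
```

```text
t 11.0333 yaw 83.3203615590848 to go 0.05505877133248305 n,u -107.2 -0.3 z 0.04483091469350751 F [-0.6 -4.7 -0.2] q [ 0.85  0.33 -0.83  1.96  0.3   0.97 -0.23]
fix [np.float64(-47.1), np.float64(-0.2)]
```

Emit:
arm_command(motion=[[[1,0,0],[0,0,0],1],[[0,0,0],[0,0,0],1]])

```text
time: 11.2
position: [0.5084, -0.087, 0.0449]
tool_rot: [2.346, 2.086, -0.004]
ft_force: [-1.8, -6.5, -0.2]
grip_width: 0.005
```

```bash
python3 st.py
```

```text
t 11.2 yaw 83.28807652208184 to go 0.08734380833544719 n,u -107.2 -0.4 z 0.04491144126498414 F [-1.8 -6.5 -0.2] q [ 0.85  0.33 -0.83  1.96  0.3   0.97 -0.24]
fix [np.float64(-47.0), np.float64(-0.2)]
```

Emit:
arm_command(motion=[[[1.5,0,0],[0,0,0],1],[[1.5,0,0],[0,0,0],1],[[0,0,0],[0,0,0],1]])

```text
time: 11.45
position: [0.5086, -0.0869, 0.0452]
tool_rot: [2.346, 2.083, -0.008]
ft_force: [-2.9, -11.7, 1.4]
grip_width: 0.004
```

```bash
python3 st.py
```

```text
t 11.45 yaw 83.20710906267934 to go 0.16831126773794836 n,u -107.2 -0.7 z 0.04516414615991253 F [ -2.9 -11.7   1.4] q [ 0.85  0.33 -0.82  1.96  0.3   0.97 -0.24]
fix [np.float64(-46.9), np.float64(-0.4)]
```

Firm contact with the cam (12 N, no further motion). Back off and raise.

Emit:
arm_command(motion=[[[-6,0,0],[0,0,0],1],[[-12,0,0],[0,0,0],1],[[-12,0,0],[0,0,0],1],[[-5,0,-25],[0,0,0],1],[[0,0,-40],[0,0,0],1],[[0,0,-40],[0,0,0],1],[[0,0,-40],[0,0,0],1],[[0,0,-15],[0,0,0],1]])

```text
time: 12.12
position: [0.5078, -0.1169, 0.2105]
tool_rot: [2.341, 2.085, 0.007]
ft_force: [0.5, -0.4, 0.3]
grip_width: 0.012
```

Emit:
arm_command(motion=[[[0,0,0],[0,0,0],1],[[0,0,0],[0,0,0],1],[[0,0,0],[0,0,0],1],[[0,0,0],[0,0,0],1]])

```text
time: 12.45
position: [0.5039, -0.1167, 0.2032]
tool_rot: [-2.344, -2.087, 0.002]
ft_force: [-0.3, 0.2, -0.4]
grip_width: 0.003
```

```bash
python3 st.py; python3 look.py w6 42;  python3 - <<'E'
from h import *
im,d=optics.get_image("scene"); 
cv2.imwrite("pics/s6.png",cv2.resize(im[150:260,200:340],None,fx=5,fy=5,interpolation=cv2.INTER_CUBIC))
im,d=optics.get_image("top"); 
cv2.imwrite("pics/t6.png",cv2.resize(im[180:320,220:390],None,fx=4,fy=4,interpolation=cv2.INTER_CUBIC))
E
```

```text
t 12.45 yaw 83.35268744207086 to go 0.022732888346425284 n,u -136.8 1.3 z 0.2031830688770043 F [-0.3  0.2 -0.4] q [ 1.    0.13 -0.88  1.8   0.1   1.27 -0.02]
fix [np.float64(-77.0), np.float64(0.8)]
```

View pics/w6.png

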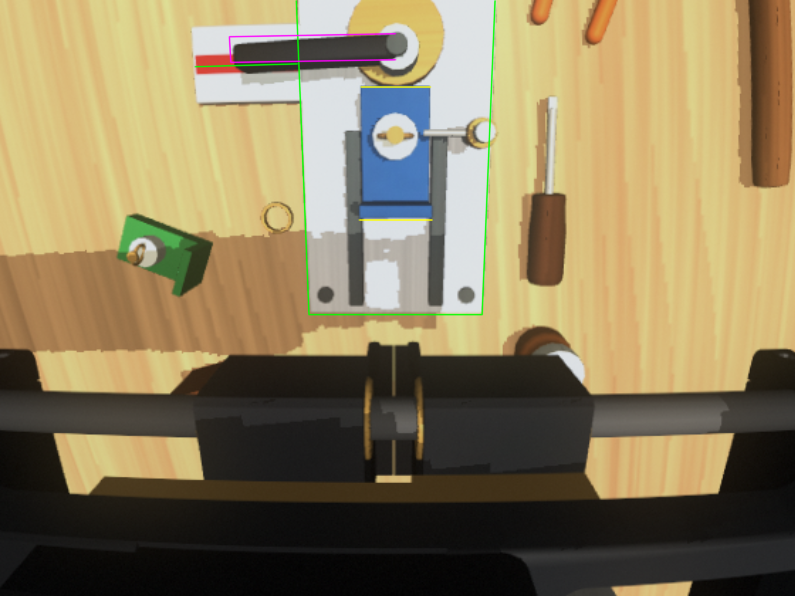

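View pics/s6.png

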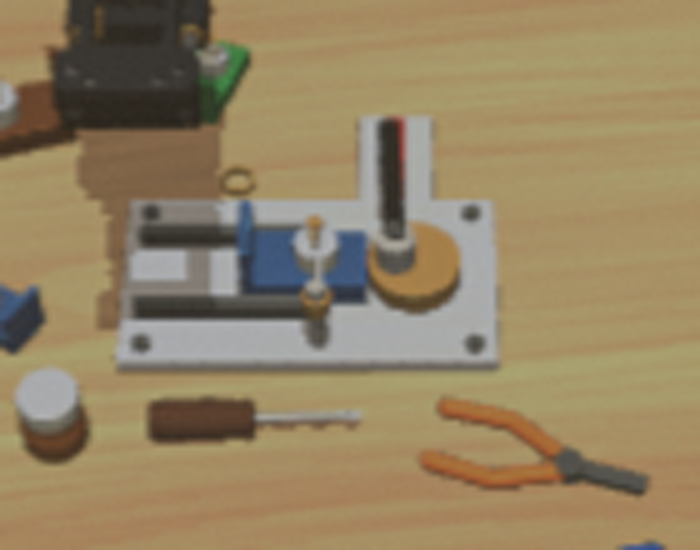

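View pics/t6.png

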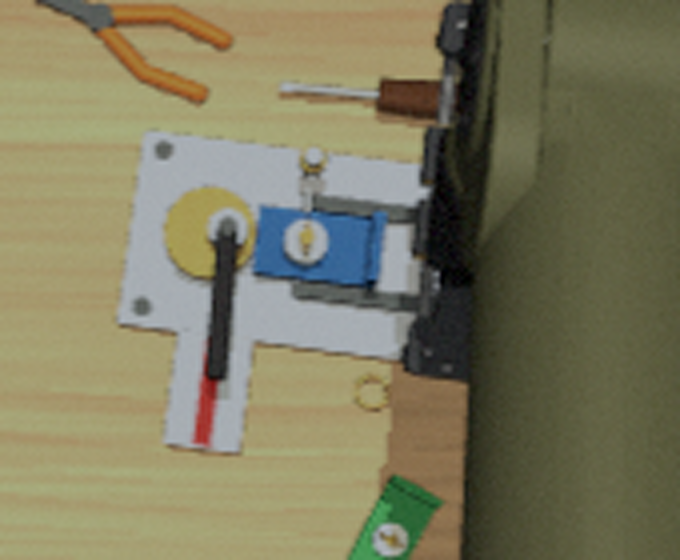

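```bash
python3 -c "
from bench import ctrl
print(ctrl.close_job())"
```

```text
the job is handed in; nothing more can be done
None
```

The job is handed in at about 12.5 s on the robot's clock. The lever lies over the red mark and the blue carriage's nose rests against the cam.

- **Lever:** I pushed it round with the closed fingertips from about -1.7 rad. In the last pictures it lies along the red stripe, within a few degrees. The carriage had not moved by then.
- **Carriage:** I pushed it from behind, about 32 mm forward. The fingers then stopped moving while the force rose to about 12 N, so the nose is firmly against the cam. I backed off and raised the arm.
- **Last checks:** The wrist picture shows the nose on the projected home line of 42 mm. The measured force was back near zero. The pliers, graver, jar and ring blank look to be where they started; the last pictures do not show the mallet, tin and firebrick in full, but the arm never went down near them.
- **Small disagreement:** The lever is 2 to 3 mm, or up to about 4 degrees, off the line I projected for it. That is well inside the 0.25 rad allowed.

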